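# Pass a welded foot through the booth's transfer hatch

## Robot

A 6-joint arm with a two-finger parallel gripper is mounted at the origin on the work surface. World frame = base frame: x ahead of the robot, y to its left, z up, the work surface at z = 0. Lengths are in m, angles in degrees, forces in N, time in s.
With the tool pointing down it reaches from about 0.4 to 0.825 m from the base axis. Payload 7 kg.
Tool frame: the origin (TCP) lies at the very end of the fingers, on their centre line; the grasp point (between the pads) lies behind it (r.grasp_offset is the z of the grasp point in the tool frame, in m); z points along the fingers, y is the direction in which the jaws open and shut (so a half turn about z gives the same grasp; the last joint's range is limited). The gripper opens to 88 mm and grips with 3 to 60 N. Pads are 19 mm wide; open, the fingers measure 130 mm over their backs; the gripper's body (78 mm by 193 mm) begins 47 mm behind the grasp point.
Start: joints at [-48.638, 20.546, 0.682, 0, -70.136, -16.507], TCP at [0.284, -0.612, 0.227] pointing down, gripper open.
Joint ranges: [-176.03, 176.03], [-82.01, 121.73], [-58.28, 71.71], [-173.87, 95.51], [-174.79, -0.11], [-173.66, 173.66]. Speed limits (degrees/s): [136.94, 136.94, 172.46, 180, 180, 180].

## Interface

Orientations are given as [roll, pitch, yaw] about the fixed x, y, z axes, in that order (R = Rz(yaw) Ry(pitch) Rx(roll)).
In Python, from plant import r gives the robot as it stands. The module is installed in compiled form; this text tells all that it offers.
- The arm moves only by the tool servo_tool, never from a script. Its argument "targets" is a list of rows, each an object of numbers: "dx", "dy", "dz": the shift along the world's x, y, z in cm; "spin": the turn about the world's z in rad; "grip": the opening in per cent of the stroke, from 0 (shut) to 100 (fully open). A call has exactly 10 rows; each row is the pose to reach, as a shift and turn from the pose commanded when the call began; what a row does not reach only later rows make up. A row lasts 1/12 s, in which the tool goes at most 41.7 mm and 7.16 degrees, less where a joint would pass 70% of its speed; a pose out of reach is approached as far as the arm can. A call with a gripper value outside its range is refused whole. The fingers move at their own pace and stop on an object; "squeeze" is the grip in N (left out, the last holds). Time passes only in rows, so rows that repeat a pose let the fingers close, or fill a call up. It gives the time, the measured TCP pose, the force and the opening at its end, in the units of the state.
- r.get_state(): the state, without advancing time (a new reading comes with each control period).
- r.capture(name): name is "scene" or "top" or "wrist"; returns the picture (480x640x3 uint8, blue, green, red); there is no depth.
- r.get_calibration(name): a dict with "K" (3x3 intrinsics, pixels), "extrinsics" (4x4, takes a point from camera to world coordinates). Camera axes: x right, y down, z forward; pixel columns grow to the right and rows downward; lengths in m; the calibration is good to about 2 mm. The wrist camera is an equidistant fisheye: a pixel r from the principal point sees the ray r / f radians off the axis. A picture is of the moment at which its call begins: read the wrist's pose just before it. get_calibration takes no time and is no camera call; for the wrist camera it gives the pose at the moment of the call.
- r.close_job(): hands the job in, once; it reports no verdict.
Trained networks look in the newest picture that a camera, given by its name, has taken for a name from the list of things; names that differ only in an ending like _2 or _b are one class to them, and where a whole thing is asked for, a point or a joint stands for the part that bears it (a point fixed in the world has none). Each returns a list of dicts, best first, with "p" (0 to 1); they miss things now and then, are a little off and sometimes report something else, mostly with a low value. They report only what shows in the picture. A call takes as long as a camera call. They do not tell look-alikes from the thing itself.
- r.cut_out(name, camera): "mask" (480x640 bool, what is visible of it) and "extent" ([left, top, right, bottom] in pixels, round what is visible of it).
The state is a dict: "time_s": time; "joints": joint angles; "qd": joint speeds; "joint_torque": joint torques, N m; "tcp_pos": TCP position; "eef_rot": TCP orientation; "contact_force": force on the tool from outside, world axes, zero at the start; "moment": the same for the moment, N m; "gripper_width": finger opening in m.
Only numpy, scipy, OpenCV 4.12 (cv2) and the standard library are available. Lean on these libraries where they do the work, as an engineer would, in place of code of your own. Each camera call takes 0.05 s, during which the arm holds its last target. There are 200 camera calls.

## Task

Throw the lever on the side of the transfer hatch over into the notch with the arrow-shaped mark, which lifts the bar off the opening, and leave it there. Then carry the foot plate with the round stub onto the hatch's apron, let go of it there, and push it from behind, flat along the apron, through the sprung flap so that it drops into the bin and the flap swings shut behind it. Leave the other foot plate (square stub) and the rest of the things on the bench where they are.

Things in the scene. Friction and masses are not known exactly. Their poses are not given: they have to be found in the camera images.
- hatch: Grey steel transfer hatch fixed to the bench: apron (shelf), opening with lift bar and flap, bin behind, lever on its +y side. Origin on the bench under the middle of the opening; +x is the feed direction, apron to bin; +z up. All points listed here have the hatch's axes, except that the grip turns with the lever.
- opening (a point): Middle of the opening's lower edge, on the apron's top (hatch x = 0, z = 85 mm). Opening 104 mm wide, 50 mm high; above it a header, front face at x = +1 mm, top 145 mm over the bench. The lift bar (5 mm thick, 10 mm high) crosses it at x = -7 to -2 mm and rises with the lever; bar guides at y = +-62 mm, x = -13 to 1, are 145 mm tall.
- apron (a point): Point on the apron's top (85 mm over the bench), at hatch x = -90 mm, midway between the rails: a good place to set the foot down. The apron is flat, from x = -200 to x = +14 mm, 120 mm wide, with a 10 mm high rail along each long edge (104 mm free between them).
- bin (a point): Middle of the bin's floor (4 mm over the bench). The bin runs from the apron's end, hatch x = 14, to x = 159 mm and is 104 mm wide; walls 145 mm high, four rods across its top, so nothing goes in from above.
- pivot (a point): The lever's pivot: hatch x = 80, y = 92, z = 110 mm; the lever turns about the hatch's y axis through it. Behind it is the round quadrant plate, 172 mm in diameter, with the notches on its rim.
- grip (a point): Middle of the lever's black paddle grip on the end of a 12 mm steel rod, 180 mm from the pivot: 50 mm long along the rod, 30 mm wide in the swing plane, 24 mm thick between its flat sides (along the hatch's y).
- notch (a point): The marked notch on the quadrant's rim, 96 mm from the pivot, between two steel ridges, under the upstanding arrow-shaped metal tab. The lever's sprung pawl clicks over the ridges, taking about 4 to 12 N at the grip. Let go within 0.06 rad of its middle, the lever settles in it (about 0.03 rad of play); away from the notches light friction holds it.
- lever (a joint): Lever angle, rad. At 0 the rod leans 0.60 rad from upright towards the apron (hatch -x); it swings to +x as the value grows: lean to +x = value - 0.60. Marked notch at 0.95 (ridges at 0.85, 1.05); an unmarked notch before it at 0.45 (ridges at 0.35, 0.55); end stop 1.30. It lifts the bar; the bar's lower edge is 4 mm over the apron at 0, 26 mm in the unmarked notch, 49 mm in the marked notch.
- flap (a joint): Flap of the hatch, a steel sheet 98 mm wide and 45 mm high, 12 mm behind the hatch's origin plane, hung from a hinge 49 mm above the apron. 0 = shut (hanging), grows to 1.45 rad as its lower edge swings into the bin; a weak spring (0.05 N m/rad) and its weight shut it.
- foot: The work piece: steel plate 80 x 80 x 10 mm with an upright round stub, 27 mm in diameter, in its middle, 40 mm high in all; about 0.6 kg. Origin in the middle of its underside, z up along the stub, x and y along the plate's edges. Starts lying flat on the bench; carried by the stub. Pushed along the apron it tips over the apron's end and falls into the bin once more than half of it is past.
- square_foot: Bystander, to be left alone: the same plate with a 25 mm square stub. Origin as the foot's.
- tube_offcut: Bystander, to be left alone: square steel tube 140 x 30 x 30 mm. Origin at the underside near its middle.
- angle_iron: Bystander, to be left alone: steel angle iron 160 mm long, 40 mm legs. Origin at the underside near its middle.
- wire_brush: Bystander, to be left alone: brush with a handle, about 200 mm. Origin at the underside near its middle.
- chip_hammer: Bystander, to be left alone: hammer, about 260 mm long. Origin at the underside near its middle.
- tip_tin: Bystander, to be left alone: plain round tin, 60 mm in diameter, 75 mm high. Origin at the underside near its middle.
- f_clamp: Bystander, to be left alone: F-clamp, lying, 220 mm bar with two 90 mm jaws. Origin at the underside near its middle.
Mind the look-alikes: they are no part of the job. Leave any brown look-alike of the foot alone.

How it is judged:
By the outcome, as a careful person would: the job done as asked, in the order asked, and still so for the second after the job is handed in, with the robot touching nothing.
It also fails if it takes over 72 s, if anything falls off the work surface, if the arm or the gripper's body presses on something with over 40 N, if the wrist force passes 120 N, or if a joint passes its speed limit or range.

## Working session

There is one attempt and no reset: what is moved stays moved. The work goes in short steps, Python scripts to look and compute and a tool call to move; the robot and the scene stay as the last step left them, time stands still between calls to the robot, and variables do not carry over. Pictures are saved under pics/ and viewed, about 8 in all and at most 12, crops included, and the job is handed in when it is done.

Besides the shell and the picture viewer there is one more tool, called after "Request:" as a command line: name --argument value ..., lists and objects as JSON in quotes. servo_tool: Moves the arm, as the interface text tells. Its arguments: {"type":"object","properties":{"targets":{"type":"array"},"squeeze":{"type":"number"}},"required":["targets"]}

```bash
mkdir -p pics
python3 - <<'E'
from plant import r
import cv2,numpy as np
for c in("scene","top"):
    im=r.capture(c); cv2.imwrite(f"pics/{c}0.png",im)
    k=r.get_calibration(c); print(c,np.round(k["K"],1).tolist(),np.round(k["extrinsics"],4).tolist())
    for n in("hatch","foot","lever","square_foot","grip","notch"):
        try: print(n,[(round(d["p"],2),np.round(d["extent"]).tolist()) for d in r.cut_out(n,c)[:3]])
        except Exception as e: print(n,e)
s=r.get_state(); print(s, r.grasp_offset)
E
```

```text
scene [[501.4, 0.0, 324.1], [0.0, 501.4, 237.3], [0.0, 0.0, 1.0]] [[-0.7912, 0.3793, -0.4798, 1.2148], [0.6116, 0.4949, -0.6173, 0.8392], [0.0033, -0.7818, -0.6235, 1.0338], [0.0, 0.0, 0.0, 1.0]]
hatch [(0.74, [293.0, 211.0, 440.0, 348.0])]
foot [(0.96, [290.0, 264.0, 322.0, 288.0]), (0.89, [320.0, 235.0, 357.0, 262.0]), (0.71, [286.0, 184.0, 308.0, 196.0])]
lever [(0.89, [348.0, 207.0, 375.0, 246.0]), (0.42, [296.0, 208.0, 438.0, 350.0])]
square_foot [(0.88, [255.0, 206.0, 285.0, 230.0]), (0.45, [291.0, 210.0, 440.0, 352.0])]
grip [(0.8, [344.0, 210.0, 375.0, 247.0])]
notch [(0.82, [293.0, 212.0, 438.0, 351.0]), (0.28, [261.0, 314.0, 343.0, 388.0])]
top [[620.4, 0.0, 321.0], [0.0, 620.4, 243.5], [0.0, 0.0, 1.0]] [[-0.0225, -0.9968, 0.0773, 0.4728], [-0.9996, 0.0212, -0.0183, -0.001], [0.0166, -0.0777, -0.9968, 1.562], [0.0, 0.0, 0.0, 1.0]]
hatch [(0.88, [195.0, 179.0, 282.0, 343.0])]
foot [(0.8, [376.0, 232.0, 407.0, 266.0]), (0.79, [314.0, 231.0, 356.0, 274.0]), (0.74, [336.0, 293.0, 368.0, 330.0])]
lever [(0.98, [265.0, 258.0, 283.0, 319.0]), (0.73, [199.0, 182.0, 287.0, 343.0]), 
[... 189 characters left out ...]
.0, 183.0, 286.0, 344.0])]
{'time_s': 0.7, 'joints': array([-4.86399554e+01,  2.05433208e+01,  6.80080520e-01, -3.88225588e-04,
       -7.01364052e+01, -1.65047793e+01]), 'qd': array([-0.00077745,  0.03445817,  0.03261776,  0.06550849,  0.01236341,
       -0.04837251]), 'joint_torque': array([-1.60532613e-05, -5.82160664e+01,  2.93249738e+01,  7.00133443e+00,
        1.25501765e-02, -5.22482367e-05]), 'tcp_pos': array([ 0.28365914, -0.6124564 ,  0.22658006]), 'eef_rot': array([-1.79999764e+02,  4.50817601e-04, -1.55144867e+02]), 'contact_force': array([0.05813506, 0.21271701, 0.91782533]), 'moment': array([-0.00267922, -0.04285243,  0.00943711]), 'gripper_width': 0.08788977849572097} -0.0188
```

View pics/scene0.png

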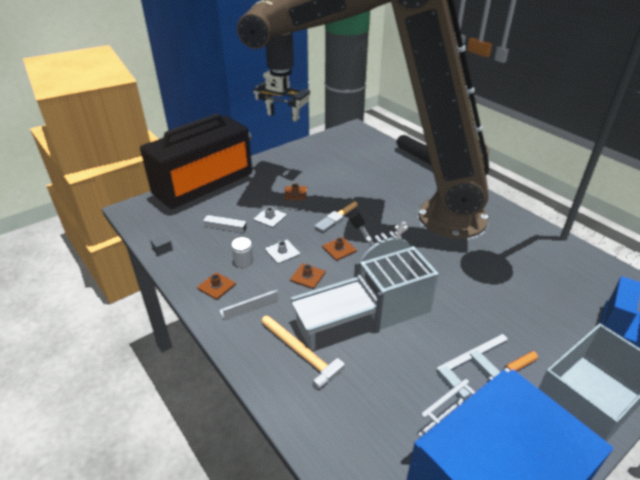

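View pics/top0.png

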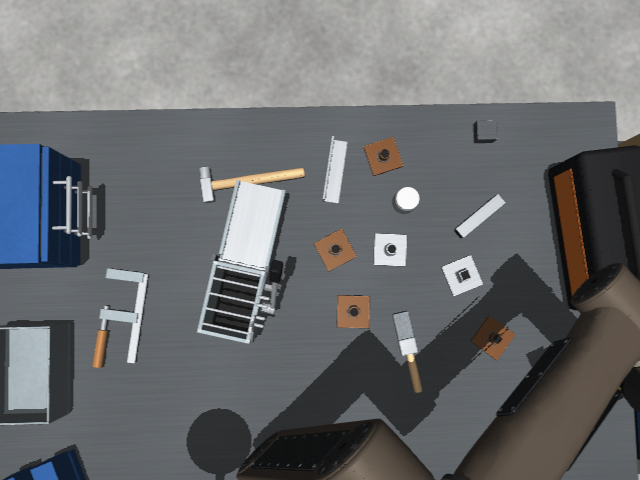

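The top view shows the apron's far end at about (262,185) and the bin at (230,310), so the hatch feeds towards the robot with the lever on its right. The bare round-stub foot is at (390,249) and the square one at (462,276); the brown ones are look-alikes. I'll zoom in on the hatch next.

Run:
```python
import cv2
t=cv2.imread("pics/top0.png")[170:350,185:300]; cv2.imwrite("pics/c1.png",cv2.resize(t,None,fx=3.3,fy=3.3,interpolation=cv2.INTER_CUBIC))
t=cv2.imread("pics/scene0.png")[200:355,280:450]; cv2.imwrite("pics/c2.png",cv2.resize(t,None,fx=3.8,fy=3.8,interpolation=cv2.INTER_CUBIC))
```

```text
(no output)
```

View pics/c1.png

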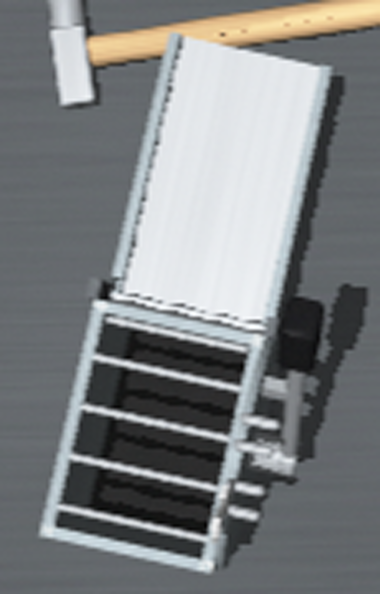

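View pics/c2.png

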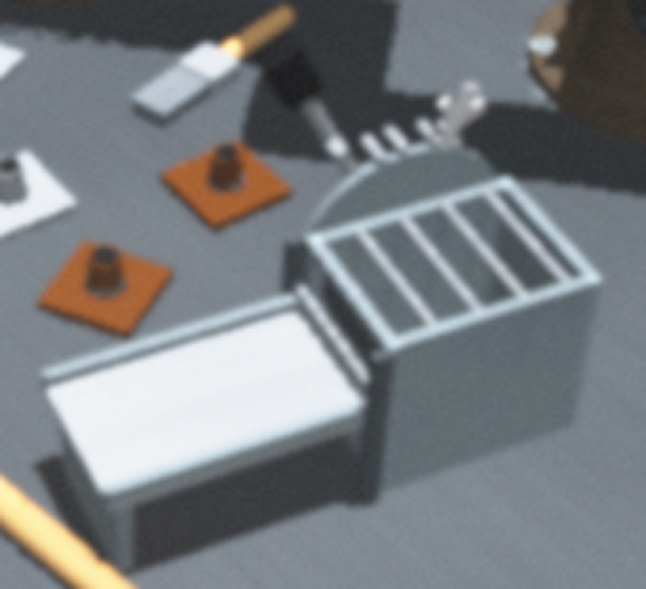

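The crop shows the apron's far corners, the bin frame's corners, the paddle at crop (301,333), and the bar low across the opening. Next I'll fit the hatch pose from those points.

```bash
cat > h.py <<'E'
import numpy as np,cv2
from scipy.optimize import least_squares
from plant import r
def proj(c,P):
    k=r.get_calibration(c);E=np.linalg.inv(k["extrinsics"]);Q=np.atleast_2d(P)@E[:3,:3].T+E[:3,3]
    q=Q@k["K"].T;return q[:,:2]/q[:,2:]
def back(c,uv,z):
    k=r.get_calibration(c);E=k["extrinsics"]
    d=E[:3,:3]@np.linalg.inv(k["K"])@np.array([uv[0],uv[1],1.]);t=(z-E[2,3])/d[2];return E[:3,3]+t*d
def toworld(h,P):
    P=np.atleast_2d(P);c,s=np.cos(h[2]),np.sin(h[2])
    return np.c_[h[0]+c*P[:,0]-s*P[:,1],h[1]+s*P[:,0]+c*P[:,1],P[:,2]]
E
python3 - <<'E'
from h import *
T=np.array([[172,35],[330,68],[95,302],[263,343],[42,534],[212,572]])/3.3+[185,170]
S=np.array([[105,492],[45,375],[312,238],[388,348],[602,280],[512,180]])/3.8+[280,200]
def pts(w,L): return (np.array([[-.2,-.06,.095],[-.2,.06,.095],[.001,-w,.145],[.001,w,.145],[L,-w,.145],[L,w,.145]]),
  np.array([[-.2,-.06,.095],[-.2,.06,.095],[.001,w,.145],[.001,-w,.145],[L,-w,.145],[L,w,.145]]))
def f(p):
    a,b=pts(p[3],p[4]);return np.r_[proj("top",toworld(p,a))-T,proj("scene",toworld(p,b))-S].ravel()
s=least_squares(f,[.5,.15,np.pi-.2,.058,.163],x_scale=[.01,.01,.1,.01,.01],loss="soft_l1")
h=s.x;print(h,np.degrees(h[2]));print(np.round(s.fun.reshape(-1,2),1).tolist())
np.save("h.npy",h)
R=lambda p:np.round(np.array(p),4)
g=back("top",np.array([301,333])/3.3+[185,170],.259);d=g[:2]-h[:2];c,q=np.cos(h[2]),np.sin(h[2])
print("grip world",R(g),"hatch xy",R([c*d[0]+q*d[1],-q*d[0]+c*d[1]]))
for v in np.arange(0,.96,.19): print(v,R(toworld(h,[.08-.18*np.sin(.6-v),.1,.11+.18*np.cos(.6-v)])))
r.capture("top")
for n in("foot","square_foot"):
  for m in r.cut_out(n,"top"):
    M=m["mask"].astype(np.uint8); ct=max(cv2.findContours(M,0,1)[0],key=cv2.contourArea); (u,v),wh,a=cv2.minAreaRect(ct)
    print(n,round(m["p"],2),(u,v),wh,a,R(back("top",(u,v),.010)))
for P in([-.09,0,.085],[-.15,0,.085],[-.03,0,.085]): print(R(toworld(h,P)))
E
```

```text
[0.53361739 0.16108465 2.89775422 0.05927971 0.16467167] 166.029086715417
[[-0.9, -0.4], [0.2, 0.7], [-0.2, -0.1], [-0.4, -1.1], [-1.1, 0.2], [-1.4, 0.3], [1.0, -0.4], [-0.7, -1.9], [-1.2, -0.4], [0.3, -0.6], [-1.0, -0.4], [-1.3, -0.7]]
grip world [0.5182 0.0703 0.259 ] hatch xy [-0.007   0.0918]
0.0 [[0.5305 0.0588 0.2586]]
0.19 [[0.5015 0.066  0.2751]]
0.38 [[0.47   0.0739 0.2857]]
0.5700000000000001 [[0.4371 0.0821 0.2899]]
0.76 [[0.404  0.0903 0.2877]]
0.95 [[0.3719 0.0983 0.2791]]
foot 0.95 (352.0, 311.0) (34.0, 32.0) 90.0 [ 0.423  -0.1028  0.01  ]
foot 0.88 (334.1851501464844, 249.46080017089844) (31.86835479736328, 31.92034149169922) 62.10273361206055 [ 0.5775 -0.0622  0.01  ]
foot 0.79 (491.98272705078125, 337.7930908203125) (34.22867965698242, 32.56228256225586) 35.83765411376953 [ 0.3486 -0.4501  0.01  ]
foot 0.75 (388.0, 249.5) (31.0, 32.0) 90.0 [ 0.5745 -0.1974  0.01  ]
foot 0.7 (383.1403503417969, 155.90089416503906) (31.430479049682617, 31.66644859313965) 70.70995330810547 [ 0.8131 -0.1924  0.01  ]
square_foot 0.58 (461.1000671386719, 275.70001220703125) (34.435447692871094, 32.64659118652344) 63.43495178222656 [ 0.5047 -0.379   0.01  ]
[[0.621  0.1394 0.085 ]]
[[0.6792 0.1249 0.085 ]]
[[0.5627 0.1538 0.085 ]]
```

Request:
servo_tool --targets '[{"dx": 1.5,"dy": 3.3,"dz": 1.4,"spin": -0.07,"grip": 0},{"dx": 3,"dy": 6.6,"dz": 2.8,"spin": -0.14,"grip": 0},{"dx": 4.5,"dy": 10,"dz": 4.2,"spin": -0.2,"grip": 0},{"dx": 6,"dy": 13.3,"dz": 5.6,"spin": -0.27,"grip": 0},{"dx": 7.5,"dy": 16.6,"dz": 7,"spin": -0.34,"grip": 0},{"dx": 9,"dy": 20,"dz": 8.4,"spin": -0.41,"grip": 0},{"dx": 10.5,"dy": 23.3,"dz": 9.8,"spin": -0.48,"grip": 0},{"dx": 12,"dy": 26.6,"dz": 11.2,"spin": -0.54,"grip": 0},{"dx": 13.5,"dy": 30,"dz": 12.6,"spin": -0.61,"grip": 0},{"dx": 15,"dy": 33.2,"dz": 14,"spin": -0.678,"grip": 0}]' --squeeze 15

```text
time_s: 1.68
tcp_pos: [0.4339, -0.2786, 0.3677]
eef_rot: [180.0, 0.1, 165.8]
contact_force: [1.9, -0.4, -0.5]
gripper_width: 0.0265
```

Request:
servo_tool --targets '[{"dx": 1.8,"dy": 3.3,"grip": 0},{"dx": 3.6,"dy": 6.6,"grip": 0},{"dx": 5.4,"dy": 10,"grip": 0},{"dx": 7.2,"dy": 13.3,"grip": 0},{"dx": 9,"dy": 16.6,"grip": 0},{"dx": 10.8,"dy": 20,"grip": 0},{"dx": 12.6,"dy": 23.3,"grip": 0},{"dx": 14.4,"dy": 26.6,"grip": 0},{"dx": 15.5,"dy": 30,"grip": 0},{"dx": 15.5,"dy": 33.3,"grip": 0}]'

```text
validation failed for argument at $.ta...
```

Request:
servo_tool --targets '[{"dx": 1.8,"dy": 3.3,"dz": 0,"spin": 0,"grip": 0},{"dx": 3.6,"dy": 6.6,"dz": 0,"spin": 0,"grip": 0},{"dx": 5.4,"dy": 10,"dz": 0,"spin": 0,"grip": 0},{"dx": 7.2,"dy": 13.3,"dz": 0,"spin": 0,"grip": 0},{"dx": 9,"dy": 16.6,"dz": 0,"spin": 0,"grip": 0},{"dx": 10.8,"dy": 20,"dz": 0,"spin": 0,"grip": 0},{"dx": 12.6,"dy": 23.3,"dz": 0,"spin": 0,"grip": 0},{"dx": 14.4,"dy": 26.6,"dz": 0,"spin": 0,"grip": 0},{"dx": 15.5,"dy": 30,"dz": 0,"spin": 0,"grip": 0},{"dx": 15.5,"dy": 33.2,"dz": 0,"spin": 0,"grip": 0}]'

```text
time_s: 2.52
tcp_pos: [0.59, 0.0537, 0.3655]
eef_rot: [-180.0, -0.1, 166.0]
contact_force: [0.4, -0.6, -0.2]
gripper_width: 0.0008
```

Run:
```python
from h import *
k=r.get_calibration("wrist");im=r.capture("wrist");cv2.imwrite("pics/w1.png",im)
print(np.round(k["K"],1).tolist(),np.round(k["extrinsics"],4).tolist())
for n in("grip","hatch"):
  for m in r.cut_out(n,"wrist")[:2]: print(n,m["p"],m["extent"])
s=r.get_state();print(s["tcp_pos"],s["joints"],s["gripper_width"])
```

```text
[[371.6, 0.0, 323.3], [0.0, 371.6, 243.7], [0.0, 0.0, 1.0]] [[0.2407, 0.9234, 0.299, 0.5089], [0.9706, -0.2289, -0.0745, 0.0754], [-0.0004, 0.3082, -0.9513, 0.5238], [0.0, 0.0, 0.0, 1.0]]
grip 0.97 [305.9, 53.3, 345.0, 178.0]
hatch 0.77 [303.9, 0.0, 473.5, 293.4]
[0.58878907 0.05369445 0.3660063 ] [ 2.41344517e+01  9.42476806e+00  3.45662274e+00 -8.72995052e-03
 -8.40805006e+01 -1.27943939e+02] 0.000440570229213122
```

View pics/w1.png

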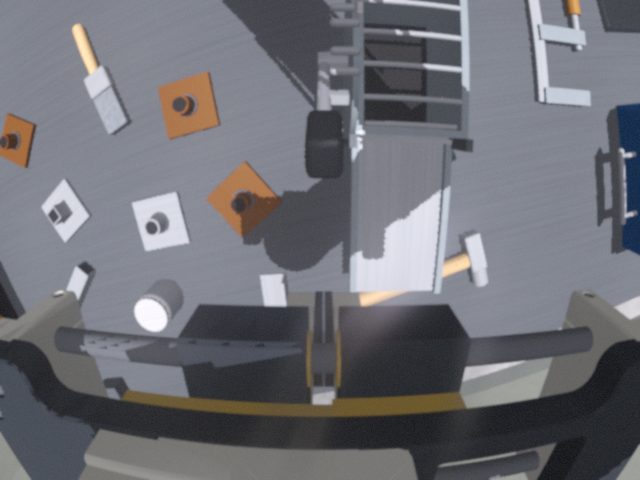

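The wrist view shows the paddle at (306–345, 110–178), in line with the closed fingers at column 322. Now I'll work out the lever angle from this.

Run:
```python
from h import *
h=np.load("h.npy");k=r.get_calibration("wrist");E=np.linalg.inv(k["extrinsics"])
def fp(P):
    Q=np.atleast_2d(P)@E[:3,:3].T+E[:3,3];n=np.hypot(Q[:,0],Q[:,1]);a=np.arctan2(n,Q[:,2])*371.6/n
    return Q[:,:2]*a[:,None]+[323.3,243.7]
for v in(0,.05,.1,.15):
    l=.6-v;P=[[.08-np.sin(l)*rr+np.cos(l)*w,.092,.11+np.cos(l)*rr+np.sin(l)*w] for rr,w in((.18,0),(.205,-.015),(.205,.015),(.155,.015))]
    print(v,np.round(fp(toworld(h,P))).tolist())
print(np.round(fp(toworld(h,[[-.2,-.06,.095],[-.2,.06,.095],[.001,-.06,.145],[.08,.092,.11]]))).tolist())
```

```text
0 [[320.0, 164.0], [320.0, 203.0], [320.0, 171.0], [320.0, 127.0]]
0.05 [[320.0, 154.0], [320.0, 193.0], [320.0, 157.0], [320.0, 117.0]]
0.1 [[320.0, 143.0], [320.0, 182.0], [320.0, 143.0], [320.0, 108.0]]
0.15 [[320.0, 131.0], [320.0, 170.0], [320.0, 127.0], [320.0, 97.0]]
[[436.0, 291.0], [346.0, 292.0], [465.0, 137.0], [322.0, 60.0]]
```

Request:
servo_tool --targets '[{"dx": 0,"dy": 0,"dz": -2.4,"spin": 0,"grip": 0},{"dx": 0,"dy": 0,"dz": -4.8,"spin": 0,"grip": 0},{"dx": 0,"dy": 0,"dz": -7.2,"spin": 0,"grip": 0},{"dx": 0,"dy": 0,"dz": -9.5,"spin": 0,"grip": 0},{"dx": -1,"dy": 0.25,"dz": -9.5,"spin": 0,"grip": 0},{"dx": -2,"dy": 0.5,"dz": -9.5,"spin": 0,"grip": 0},{"dx": -3,"dy": 0.75,"dz": -9.5,"spin": 0,"grip": 0},{"dx": -4,"dy": 1,"dz": -9.3,"spin": 0,"grip": 0},{"dx": -5,"dy": 1.25,"dz": -9,"spin": 0,"grip": 0},{"dx": -6,"dy": 1.5,"dz": -8.8,"spin": 0,"grip": 0}]'

```text
time_s: 3.5
tcp_pos: [0.529, 0.0669, 0.2812]
eef_rot: [179.9, 0.3, 166.0]
contact_force: [3.6, 0.3, 2.2]
gripper_width: 0.0001
```

Request:
servo_tool --targets '[{"dx": -1,"dy": 0.25,"dz": 0.2,"spin": 0,"grip": 0},{"dx": -2,"dy": 0.5,"dz": 0.4,"spin": 0,"grip": 0},{"dx": -3,"dy": 0.75,"dz": 0.5,"spin": 0,"grip": 0},{"dx": -4,"dy": 1,"dz": 0.6,"spin": 0,"grip": 0},{"dx": -5,"dy": 1.25,"dz": 0.6,"spin": 0,"grip": 0},{"dx": -6,"dy": 1.5,"dz": 0.6,"spin": 0,"grip": 0},{"dx": -7,"dy": 1.75,"dz": 0.5,"spin": 0,"grip": 0},{"dx": -8,"dy": 2,"dz": 0.4,"spin": 0,"grip": 0},{"dx": -8.5,"dy": 2.15,"dz": 0.3,"spin": 0,"grip": 0},{"dx": -8.5,"dy": 2.15,"dz": 0.3,"spin": 0,"grip": 0}]'

```text
time_s: 4.33
tcp_pos: [0.4419, 0.0881, 0.2811]
eef_rot: [-180.0, -0.1, 166.1]
contact_force: [-0.1, 0.7, -0.4]
gripper_width: 0.0003
```

```bash
cat >> h.py <<'E'
def hx(h,p):
    d=np.array(p[:2])-h[:2];c,s=np.cos(h[2]),np.sin(h[2]);return np.array([c*d[0]+s*d[1],-s*d[0]+c*d[1],p[2]])
def fproj(P,k):
    E=np.linalg.inv(k["extrinsics"]);Q=np.atleast_2d(P)@E[:3,:3].T+E[:3,3];n=np.hypot(Q[:,0],Q[:,1]);a=np.arctan2(n,Q[:,2])*k["K"][0,0]/n
    return Q[:,:2]*a[:,None]+k["K"][:2,2]
def fback(uv,z,k):
    q=np.array(uv)-k["K"][:2,2];n=np.hypot(*q);a=n/k["K"][0,0]
    d=k["extrinsics"][:3,:3]@np.r_[q/n*np.sin(a),np.cos(a)];o=k["extrinsics"][:3,3];return o+d*(z-o[2])/d[2]
E
python3 - <<'E'
from h import *
h=np.load("h.npy");s=r.get_state();print(hx(h,s["tcp_pos"]),s["contact_force"])
k=r.get_calibration("wrist");im=r.capture("wrist");cv2.imwrite("pics/w2.png",im)
for n in("grip",):
  for m in r.cut_out(n,"wrist")[:2]: print(n,m["p"],m["extent"])
for v in(.4,.5,.6,.7,.8,.9):
    l=.6-v;P=[[.08-np.sin(l)*rr+np.cos(l)*w,.092,.11+np.cos(l)*rr+np.sin(l)*w] for rr,w in((.18,0),(.205,-.015),(.205,.015),(.155,.015))]
    print(v,np.round(fproj(toworld(h,P),k)).tolist())
E
```

```text
[0.07139188 0.09294447 0.28106305] [-0.09462319  0.7344558  -0.43977429]
grip 0.67 [297.7, 203.9, 358.1, 310.2]
0.4 [[322.0, 361.0], [322.0, 418.0], [322.0, 380.0], [322.0, 307.0]]
0.5 [[322.0, 334.0], [322.0, 394.0], [322.0, 342.0], [322.0, 280.0]]
0.6 [[322.0, 301.0], [322.0, 361.0], [322.0, 295.0], [322.0, 251.0]]
0.7 [[322.0, 263.0], [322.0, 318.0], [322.0, 241.0], [322.0, 220.0]]
0.8 [[322.0, 221.0], [322.0, 266.0], [322.0, 183.0], [322.0, 188.0]]
0.9 [[322.0, 179.0], [322.0, 210.0], [322.0, 128.0], [322.0, 158.0]]
```

Request:
servo_tool --targets '[{"dx": -0.8,"dy": 0.2,"dz": -0.1,"spin": 0,"grip": 0},{"dx": -1.5,"dy": 0.35,"dz": -0.2,"spin": 0,"grip": 0},{"dx": -2,"dy": 0.5,"dz": -0.3,"spin": 0,"grip": 0},{"dx": -2.5,"dy": 0.6,"dz": -0.4,"spin": 0,"grip": 0},{"dx": -2.9,"dy": 0.7,"dz": -0.4,"spin": 0,"grip": 0},{"dx": -3.3,"dy": 0.8,"dz": -0.5,"spin": 0,"grip": 0},{"dx": -3.6,"dy": 0.9,"dz": -0.5,"spin": 0,"grip": 0},{"dx": -3.9,"dy": 0.95,"dz": -0.6,"spin": 0,"grip": 0},{"dx": -4.1,"dy": 1,"dz": -0.6,"spin": 0,"grip": 0},{"dx": -4.1,"dy": 1,"dz": -0.6,"spin": 0,"grip": 0}]'

```text
time_s: 5.27
tcp_pos: [0.4021, 0.098, 0.2754]
eef_rot: [-180.0, -0.0, 166.0]
contact_force: [-0.7, 0.4, 0.4]
gripper_width: 0.0004
```

```bash
cat > lev.py <<'E'
from h import *
h=np.load("h.npy");s=r.get_state();print(hx(h,s["tcp_pos"]),s["contact_force"])
k=r.get_calibration("wrist");im=r.capture("wrist");cv2.imwrite("pics/w3.png",im)
for m in r.cut_out("grip","wrist")[:2]: print(m["p"],m["extent"])
for v in(.75,.8,.85,.9,.95,1.,1.05):
    l=.6-v;P=[[.08-np.sin(l)*rr+np.cos(l)*w,.092+y,.11+np.cos(l)*rr+np.sin(l)*w] for rr in(.155,.205) for w in(-.015,.015) for y in(-.012,.012)]
    q=fproj(toworld(h,P),k);print(v,np.round(np.r_[q.min(0),q.max(0)]))
E
python3 lev.py
```

```text
[0.11237459 0.09292997 0.27540088] [-0.65687719  0.44428509  0.38306084]
0.95 [295.8, 222.4, 358.5, 296.2]
0.75 [290. 285. 353. 388.]
0.8 [290. 270. 354. 367.]
0.85 [290. 255. 354. 344.]
0.9 [290. 240. 354. 319.]
0.95 [290. 213. 354. 293.]
1.0 [290. 187. 354. 268.]
1.05 [290. 162. 354. 253.]
```

Request:
servo_tool --targets '[{"dx": 2,"dy": -0.5,"dz": 0,"spin": 0,"grip": 0},{"dx": 4,"dy": -1,"dz": 1,"spin": 0,"grip": 0},{"dx": 5,"dy": -1.5,"dz": 4,"spin": 0,"grip": 30},{"dx": 6,"dy": -3,"dz": 7,"spin": 0,"grip": 100},{"dx": 8,"dy": -6,"dz": 8,"spin": 0,"grip": 100},{"dx": 10,"dy": -9.5,"dz": 8,"spin": 0,"grip": 100},{"dx": 12,"dy": -13,"dz": 8,"spin": 0,"grip": 100},{"dx": 13.5,"dy": -16.5,"dz": 8,"spin": 0,"grip": 100},{"dx": 15,"dy": -20,"dz": 8,"spin": 0,"grip": 100},{"dx": 16,"dy": -23.5,"dz": 7,"spin": 0,"grip": 100}]'

```text
time_s: 6.2
tcp_pos: [0.5644, -0.1392, 0.3465]
eef_rot: [-180.0, 0.1, 166.0]
contact_force: [-0.1, 0.7, 0.9]
gripper_width: 0.048
```

Request:
servo_tool --targets '[{"dx": 1,"dy": -3,"dz": -2,"spin": 0,"grip": 100},{"dx": 1.3,"dy": -6,"dz": -4,"spin": 0,"grip": 100},{"dx": 1.3,"dy": -6,"dz": -7,"spin": 0,"grip": 100},{"dx": 1.3,"dy": -6,"dz": -10,"spin": 0,"grip": 100},{"dx": 1.3,"dy": -6,"dz": -13,"spin": 0,"grip": 100},{"dx": 1.3,"dy": -6,"dz": -16,"spin": 0,"grip": 100},{"dx": 1.3,"dy": -6,"dz": -17,"spin": 0,"grip": 100},{"dx": 1.3,"dy": -6,"dz": -17,"spin": 0,"grip": 100},{"dx": 1.3,"dy": -6,"dz": -17,"spin": 0,"grip": 100},{"dx": 1.3,"dy": -6,"dz": -17,"spin": 0,"grip": 100}]'

```text
time_s: 7.03
tcp_pos: [0.577, -0.1972, 0.1776]
eef_rot: [-180.0, 0.2, 166.0]
contact_force: [-0.6, 0.0, -0.1]
gripper_width: 0.0878
```

Run:
```python
from h import *
s=r.get_state();k=r.get_calibration("wrist");im=r.capture("wrist");cv2.imwrite("pics/w4.png",im);np.savez("w4.npz",K=k["K"],extrinsics=k["extrinsics"])
print(s["tcp_pos"],s["eef_rot"],s["joints"],fproj(s["tcp_pos"],k))
for m in r.cut_out("foot","wrist")[:4]: 
    print(m["p"],m["extent"])
r.capture("scene")
for m in r.cut_out("grip","scene")[:2]: print("grip scene",m["p"],m["extent"])
h=np.load("h.npy")
for v in(.85,.95,1.05):
    l=.6-v;P=[[.08-np.sin(l)*rr+np.cos(l)*w,.092+y,.11+np.cos(l)*rr+np.sin(l)*w] for rr in(.155,.205) for w in(-.015,.015) for y in(-.012,.012)]
    q=proj("scene",toworld(h,P));print(v,np.round(np.r_[q.min(0),q.max(0)]))
```

```text
[ 0.57698903 -0.19716082  0.17760421] [-1.79999907e+02  1.54921834e-01  1.66034104e+02] [-5.07896557e-01  1.63948204e+01 -1.19934621e+01  4.11452380e-02
 -6.14610775e+01 -1.03477609e+02] [[320.23457827 308.44657192]]
0.96 [408.7, 129.4, 514.5, 244.1]
0.96 [10.9, 40.4, 78.9, 124.4]
0.93 [329.6, 369.1, 410.5, 404.8]
0.61 [267.7, 168.7, 363.8, 268.1]
grip scene 0.63 [388.7, 192.6, 414.1, 234.0]
0.85 [390. 192. 410. 213.]
0.95 [395. 192. 416. 213.]
1.05 [399. 192. 421. 214.]
```

View pics/w4.png

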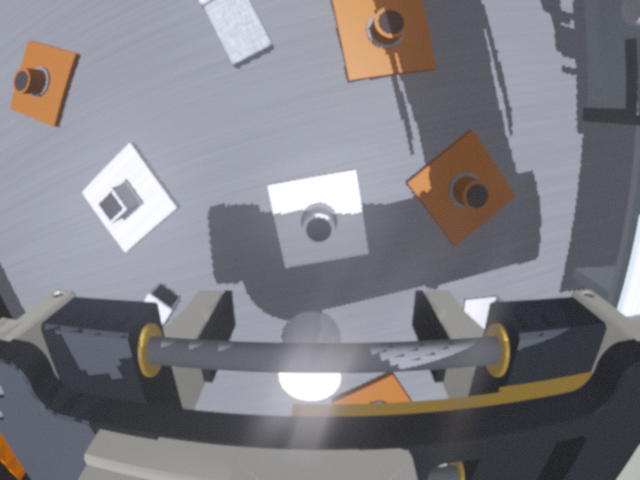

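The lever shows at about 0.94 in both wrist views and in the scene. The foot's stub top is at (319,231), with plate corners at (268,185), (356,171), (368,253) and (287,268).

Run:
```python
from h import *
k=np.load("w4.npz");h=np.load("h.npy")
C=np.array([fback(p,.01,k)[:2] for p in((268,185),(356,171),(368,253),(287,268))]);print(C,C.mean(0))
for i in range(4):
    e=C[(i+1)%4]-C[i];print(np.hypot(*e),np.degrees(np.arctan2(e[1],e[0]))%90)
print(fback((319,231),.04,k))
# apron corners from w1 (pose there) not saved; bystander tin
print("tin top",fback((310,385),.075,k))
```

```text
[[ 0.53380592 -0.23556663]
 [ 0.54061562 -0.15694667]
 [ 0.61791279 -0.16266709]
 [ 0.61423115 -0.24017972]] [ 0.57664137 -0.19884003]
0.07891432362034713 85.04965924502618
0.07750855957987686 85.76750663183448
0.0776000150811024 87.2806444034575
0.08055741991784961 86.71718154837944
[ 0.57784104 -0.19945834  0.04      ]
tin top [ 0.70435135 -0.2393552   0.075     ]
```

Request:
servo_tool --targets '[{"dx": 0.05,"dy": -0.2,"dz": -2,"spin": 0.06,"grip": 70},{"dx": 0.05,"dy": -0.2,"dz": -5,"spin": 0.12,"grip": 70},{"dx": 0.05,"dy": -0.2,"dz": -8,"spin": 0.178,"grip": 70},{"dx": 0.05,"dy": -0.2,"dz": -11,"spin": 0.178,"grip": 70},{"dx": 0.05,"dy": -0.2,"dz": -13,"spin": 0.178,"grip": 70},{"dx": 0.05,"dy": -0.2,"dz": -14.5,"spin": 0.178,"grip": 70},{"dx": 0.05,"dy": -0.2,"dz": -15.5,"spin": 0.178,"grip": 70},{"dx": 0.05,"dy": -0.2,"dz": -16,"spin": 0.178,"grip": 70},{"dx": 0.05,"dy": -0.2,"dz": -16.3,"spin": 0.178,"grip": 70},{"dx": 0.05,"dy": -0.2,"dz": -16.3,"spin": 0.178,"grip": 70}]'

```text
time_s: 8.07
tcp_pos: [0.5766, -0.199, 0.0129]
eef_rot: [-180.0, 0.0, 176.2]
contact_force: [0.0, 0.1, 0.0]
gripper_width: 0.0614
```

Request:
servo_tool --targets '[{"dx": 0,"dy": 0,"dz": 0,"spin": 0,"grip": 10},{"dx": 0,"dy": 0,"dz": 0,"spin": 0,"grip": 10},{"dx": 0,"dy": 0,"dz": 0,"spin": 0,"grip": 10},{"dx": 0,"dy": 0,"dz": 0,"spin": 0,"grip": 10},{"dx": 0,"dy": 0,"dz": 0,"spin": 0,"grip": 10},{"dx": 0,"dy": 0,"dz": 0,"spin": 0,"grip": 10},{"dx": 0,"dy": 0,"dz": 0,"spin": 0,"grip": 10},{"dx": 0,"dy": 0,"dz": 0.5,"spin": 0,"grip": 10},{"dx": 0,"dy": 0,"dz": 2,"spin": 0,"grip": 10},{"dx": 0,"dy": 0,"dz": 4,"spin": 0,"grip": 10}]' --squeeze 40

```text
time_s: 8.9
tcp_pos: [0.5735, -0.1985, 0.0504]
eef_rot: [180.0, -0.4, 176.1]
contact_force: [-0.2, 0.1, -5.9]
gripper_width: 0.0264
```

Request:
servo_tool --targets '[{"dx": 0,"dy": 0,"dz": 3,"spin": 0,"grip": 10},{"dx": 0,"dy": 1,"dz": 6.5,"spin": 0,"grip": 10},{"dx": 0.3,"dy": 3,"dz": 10,"spin": 0,"grip": 10},{"dx": 0.8,"dy": 6.5,"dz": 12,"spin": -0.04,"grip": 10},{"dx": 1.3,"dy": 10.3,"dz": 13,"spin": -0.08,"grip": 10},{"dx": 1.8,"dy": 14.2,"dz": 14,"spin": -0.12,"grip": 10},{"dx": 2.3,"dy": 18,"dz": 14.5,"spin": -0.178,"grip": 10},{"dx": 2.8,"dy": 22,"dz": 14.5,"spin": -0.178,"grip": 10},{"dx": 3.3,"dy": 26,"dz": 14.5,"spin": -0.178,"grip": 10},{"dx": 3.9,"dy": 29.5,"dz": 14.5,"spin": -0.178,"grip": 10}]'

```text
time_s: 9.73
tcp_pos: [0.6137, 0.0985, 0.1967]
eef_rot: [-180.0, -0.1, 166.0]
contact_force: [0.6, -0.8, -5.6]
gripper_width: 0.0267
```

Request:
servo_tool --targets '[{"dx": 0.2,"dy": 2,"dz": 0,"spin": 0,"grip": 10},{"dx": 0.5,"dy": 4,"dz": 0,"spin": 0,"grip": 10},{"dx": 0.5,"dy": 4.3,"dz": 0,"spin": 0,"grip": 10},{"dx": 0.5,"dy": 4.3,"dz": 0,"spin": 0,"grip": 10},{"dx": 0.5,"dy": 4.3,"dz": 0,"spin": 0,"grip": 10},{"dx": 0.5,"dy": 4.3,"dz": 0,"spin": 0,"grip": 10},{"dx": 0.5,"dy": 4.3,"dz": 0,"spin": 0,"grip": 10},{"dx": 0.5,"dy": 4.3,"dz": 0,"spin": 0,"grip": 10},{"dx": 0.5,"dy": 4.3,"dz": 0,"spin": 0,"grip": 10},{"dx": 0.5,"dy": 4.3,"dz": 0,"spin": 0,"grip": 10}]'

```text
time_s: 10.57
tcp_pos: [0.6202, 0.1385, 0.1977]
eef_rot: [180.0, 0.0, 166.0]
contact_force: [0.2, 0.7, -6.1]
gripper_width: 0.0262
```

Run:
```python
from h import *
s=r.get_state();k=r.get_calibration("wrist");im=r.capture("wrist");np.savez("w5.npz",K=k["K"],extrinsics=k["extrinsics"])
h=np.load("h.npy");print(s["tcp_pos"],s["eef_rot"],s["gripper_width"],hx(h,s["tcp_pos"]))
cv2.imwrite("pics/w5.png",im)
P=toworld(h,[[0,-.06,.095],[0,.06,.095],[-.1,-.06,.095],[-.1,.06,.095],[.001,-.0593,.145],[.001,.0593,.145],[.1637,-.0593,.145],[.1637,.0593,.145]])
print(np.round(fproj(P,k)).tolist())
```

```text
[0.62019774 0.13850332 0.19768204] [1.79992712e+02 4.60383716e-03 1.65966151e+02] 0.026156599785893755 [-0.08947096  0.0010103   0.19768204]
[[408.0, 121.0], [237.0, 121.0], [402.0, 256.0], [243.0, 256.0], [426.0, 119.0], [219.0, 119.0], [417.0, -118.0], [228.0, -118.0]]
```

View pics/w5.png

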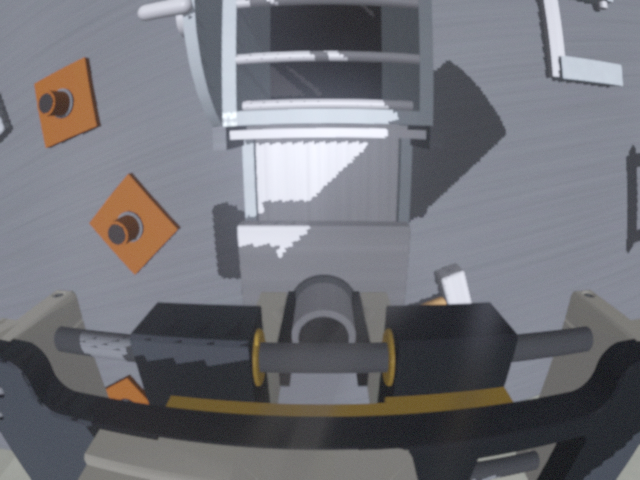

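The foot sits straight over the apron. The apron's rails at columns 243 and 411 put the apron about 3 mm towards −y of my fit. I'll correct for that, set the foot down and release.

Request:
servo_tool --targets '[{"dx": 0,"dy": 0.4,"dz": -2,"spin": 0,"grip": 10},{"dx": 0,"dy": 0.4,"dz": -4,"spin": 0,"grip": 10},{"dx": 0,"dy": 0.4,"dz": -6,"spin": 0,"grip": 10},{"dx": 0,"dy": 0.4,"dz": -7.5,"spin": 0,"grip": 10},{"dx": 0,"dy": 0.4,"dz": -8.5,"spin": 0,"grip": 10},{"dx": 0,"dy": 0.4,"dz": -9.1,"spin": 0,"grip": 10},{"dx": 0,"dy": 0.4,"dz": -9.5,"spin": 0,"grip": 10},{"dx": 0,"dy": 0.4,"dz": -9.7,"spin": 0,"grip": 10},{"dx": 0,"dy": 0.4,"dz": -9.9,"spin": 0,"grip": 10},{"dx": 0,"dy": 0.4,"dz": -9.9,"spin": 0,"grip": 10}]'

```text
time_s: 11.45
tcp_pos: [0.6205, 0.1432, 0.099]
eef_rot: [180.0, 0.0, 166.0]
contact_force: [-0.1, -0.2, -7.2]
gripper_width: 0.0262
```

Request:
servo_tool --targets '[{"dx": 0,"dy": 0,"dz": -0.1,"spin": 0,"grip": 10},{"dx": 0,"dy": 0,"dz": -0.1,"spin": 0,"grip": 10},{"dx": 0,"dy": 0,"dz": -0.1,"spin": 0,"grip": 52},{"dx": 0,"dy": 0,"dz": -0.1,"spin": 0,"grip": 52},{"dx": 0,"dy": 0,"dz": -0.1,"spin": 0,"grip": 52},{"dx": 0,"dy": 0,"dz": -0.1,"spin": 0,"grip": 52},{"dx": 0,"dy": 0,"dz": 0.5,"spin": 0,"grip": 52},{"dx": 0,"dy": 0,"dz": 2,"spin": 0,"grip": 52},{"dx": 0,"dy": 0,"dz": 4.5,"spin": 0,"grip": 52},{"dx": 0,"dy": 0,"dz": 7,"spin": 0,"grip": 52}]'

```text
time_s: 12.28
tcp_pos: [0.6199, 0.1428, 0.1694]
eef_rot: [-179.9, -0.0, 166.0]
contact_force: [0.8, 0.9, 0.1]
gripper_width: 0.0456
```

Request:
servo_tool --targets '[{"dx": 2.5,"dy": -0.6,"dz": 0,"spin": 0,"grip": 0},{"dx": 5,"dy": -1.2,"dz": 0,"spin": 0,"grip": 0},{"dx": 6.5,"dy": -1.6,"dz": 0,"spin": 0,"grip": 0},{"dx": 6.5,"dy": -1.6,"dz": 0,"spin": 0,"grip": 0},{"dx": 6.5,"dy": -1.6,"dz": -2.5,"spin": 0,"grip": 0},{"dx": 6.5,"dy": -1.6,"dz": -5,"spin": 0,"grip": 0},{"dx": 6.5,"dy": -1.6,"dz": -6.5,"spin": 0,"grip": 0},{"dx": 6.5,"dy": -1.6,"dz": -7.5,"spin": 0,"grip": 0},{"dx": 6.5,"dy": -1.6,"dz": -8,"spin": 0,"grip": 0},{"dx": 6.5,"dy": -1.6,"dz": -8,"spin": 0,"grip": 0}]'

```text
time_s: 13.12
tcp_pos: [0.6848, 0.127, 0.088]
eef_rot: [-180.0, -0.0, 166.0]
contact_force: [0.7, 0.9, -0.1]
gripper_width: 0.0003
```

Run:
```python
from h import *
h=np.load("h.npy");h[1]+=.003;np.save("h.npy",h)
s=r.get_state();im=r.capture("wrist");cv2.imwrite("pics/w6.png",im)
print(hx(h,s["tcp_pos"]),s["contact_force"],s["gripper_width"])
```

```text
[-0.15567797 -0.00053583  0.08802006] [ 0.69109495  0.88276166 -0.05300778] 0.0002799508033155731
```

View pics/w6.png

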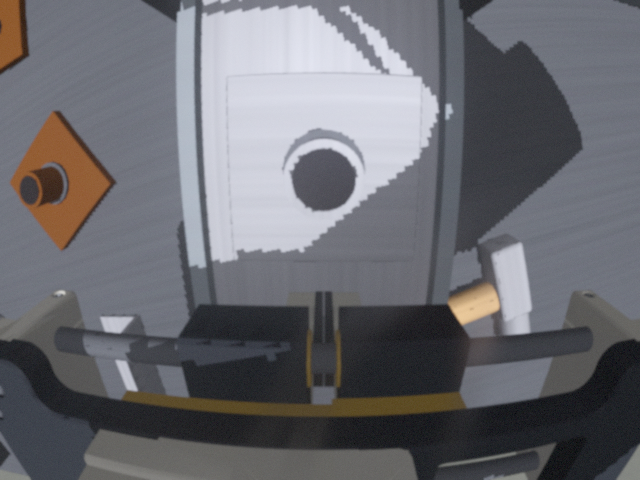

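The foot lies flat, square and centred between the rails, with the fingers right behind it. Now the push.

Request:
servo_tool --targets '[{"dx": -0.8,"dy": 0.2,"dz": 0.1,"spin": 0,"grip": 0},{"dx": -1.6,"dy": 0.4,"dz": 0.1,"spin": 0,"grip": 0},{"dx": -2.4,"dy": 0.6,"dz": 0.1,"spin": 0,"grip": 0},{"dx": -3.2,"dy": 0.8,"dz": 0.1,"spin": 0,"grip": 0},{"dx": -4,"dy": 1,"dz": 0.1,"spin": 0,"grip": 0},{"dx": -4.8,"dy": 1.2,"dz": 0.1,"spin": 0,"grip": 0},{"dx": -5.6,"dy": 1.4,"dz": 0.1,"spin": 0,"grip": 0},{"dx": -6.4,"dy": 1.6,"dz": 0.1,"spin": 0,"grip": 0},{"dx": -7.2,"dy": 1.8,"dz": 0.1,"spin": 0,"grip": 0},{"dx": -7.2,"dy": 1.8,"dz": 0.1,"spin": 0,"grip": 0}]'

```text
time_s: 14.0
tcp_pos: [0.612, 0.1456, 0.0903]
eef_rot: [180.0, 0.0, 166.0]
contact_force: [1.4, 0.3, 1.8]
gripper_width: 0.0007
```

Request:
servo_tool --targets '[{"dx": -0.6,"dy": 0.15,"dz": 0,"spin": 0,"grip": 0},{"dx": -1.2,"dy": 0.3,"dz": 0,"spin": 0,"grip": 0},{"dx": -1.8,"dy": 0.45,"dz": 0,"spin": 0,"grip": 0},{"dx": -2.4,"dy": 0.6,"dz": 0,"spin": 0,"grip": 0},{"dx": -3,"dy": 0.75,"dz": 0,"spin": 0,"grip": 0},{"dx": -3.6,"dy": 0.9,"dz": 0,"spin": 0,"grip": 0},{"dx": -4.2,"dy": 1.05,"dz": 0,"spin": 0,"grip": 0},{"dx": -4.7,"dy": 1.15,"dz": 0,"spin": 0,"grip": 0},{"dx": -5,"dy": 1.25,"dz": 0,"spin": 0,"grip": 0},{"dx": -5,"dy": 1.25,"dz": 0,"spin": 0,"grip": 0}]'

```text
time_s: 14.83
tcp_pos: [0.5641, 0.158, 0.0905]
eef_rot: [179.9, 0.1, 166.1]
contact_force: [4.6, -0.7, 5.0]
gripper_width: 0.0001
```

Run:
```python
from h import *
h=np.load("h.npy");s=r.get_state();im=r.capture("wrist");cv2.imwrite("pics/w7.png",im)
print(hx(h,s["tcp_pos"]),s["contact_force"])
```

```text
[-0.03104145 -0.00144528  0.09049219] [ 4.58955212 -0.68818592  4.95315111]
```

View pics/w7.png

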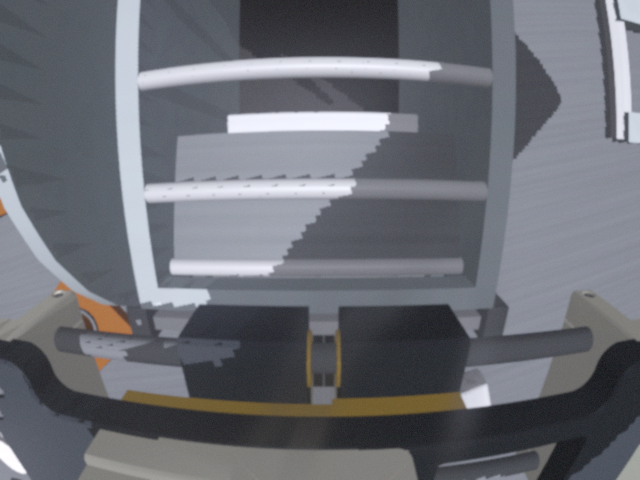

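The flap is raised with the plate under it (front edge at row 122). It hasn't dropped yet, so I'll push a little further.

Request:
servo_tool --targets '[{"dx": -0.2,"dy": 0.05,"dz": 0,"spin": 0,"grip": 0},{"dx": -0.4,"dy": 0.1,"dz": 0,"spin": 0,"grip": 0},{"dx": -0.6,"dy": 0.15,"dz": 0,"spin": 0,"grip": 0},{"dx": -0.8,"dy": 0.2,"dz": 0,"spin": 0,"grip": 0},{"dx": -0.8,"dy": 0.2,"dz": 0,"spin": 0,"grip": 0},{"dx": -0.8,"dy": 0.2,"dz": 0,"spin": 0,"grip": 0},{"dx": -0.8,"dy": 0.2,"dz": 0,"spin": 0,"grip": 0},{"dx": -0.8,"dy": 0.2,"dz": 0,"spin": 0,"grip": 0},{"dx": -0.8,"dy": 0.2,"dz": 0,"spin": 0,"grip": 0},{"dx": -0.8,"dy": 0.2,"dz": 0,"spin": 0,"grip": 0}]'

```text
time_s: 15.72
tcp_pos: [0.5574, 0.1601, 0.0912]
eef_rot: [179.9, 0.2, 166.1]
contact_force: [6.4, -1.0, 8.0]
gripper_width: 0.0002
```

Request:
servo_tool --targets '[{"dx": 0.3,"dy": -0.07,"dz": 0,"spin": 0,"grip": 0},{"dx": 0.6,"dy": -0.15,"dz": 0,"spin": 0,"grip": 0},{"dx": 0.9,"dy": -0.22,"dz": 0,"spin": 0,"grip": 0},{"dx": 1.2,"dy": -0.3,"dz": 0,"spin": 0,"grip": 0},{"dx": 1.2,"dy": -0.3,"dz": 0,"spin": 0,"grip": 0},{"dx": 1.2,"dy": -0.3,"dz": 0,"spin": 0,"grip": 0},{"dx": 1.2,"dy": -0.3,"dz": 0,"spin": 0,"grip": 0},{"dx": 1.2,"dy": -0.3,"dz": 0,"spin": 0,"grip": 0},{"dx": 1.2,"dy": -0.3,"dz": 0,"spin": 0,"grip": 0},{"dx": 1.2,"dy": -0.3,"dz": 0,"spin": 0,"grip": 0}]'

```text
time_s: 16.55
tcp_pos: [0.5671, 0.1566, 0.0896]
eef_rot: [180.0, -0.0, 166.0]
contact_force: [-0.7, 0.7, 0.2]
gripper_width: 0.0006
```

Run:
```python
from h import *
h=np.load("h.npy");s=r.get_state();im=r.capture("wrist")
print(hx(h,s["tcp_pos"]),s["contact_force"])
a=im[:330];t=cv2.resize(r.capture("scene")[190:355,280:450],(640,621))[100:400]
cv2.imwrite("pics/w8.png",cv2.resize(np.vstack([a,t[:270]]),None,fx=1,fy=1))
```

```text
[-0.03428808 -0.00078447  0.08959674] [-0.73608381  0.65201733  0.19913436]
```

View pics/w8.png

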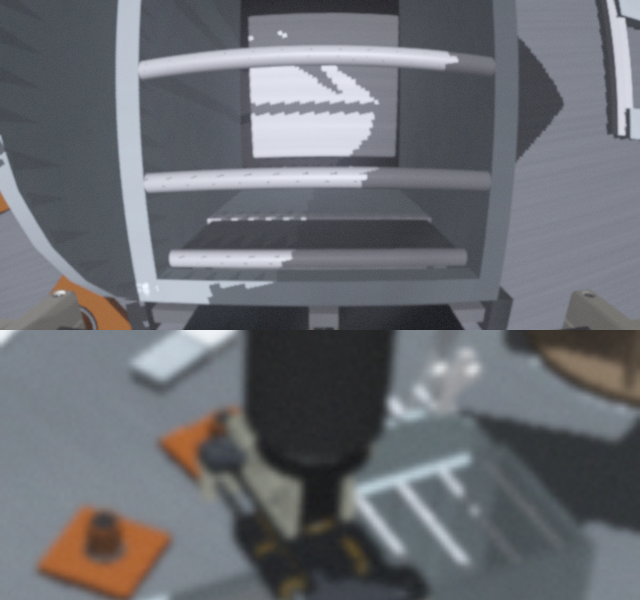

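The foot has dropped flat onto the bin floor and the flap hangs shut. I'll back the arm away and check.

Request:
servo_tool --targets '[{"dx": 2,"dy": -0.5,"dz": 0.2,"spin": 0,"grip": 0},{"dx": 4,"dy": -1,"dz": 0.5,"spin": 0,"grip": 0},{"dx": 6,"dy": -1.5,"dz": 2,"spin": 0,"grip": 0},{"dx": 6.5,"dy": -1.6,"dz": 5,"spin": 0,"grip": 0},{"dx": 6.5,"dy": -1.6,"dz": 8.5,"spin": 0,"grip": 0},{"dx": 6.5,"dy": -1.6,"dz": 12,"spin": 0,"grip": 0},{"dx": 6.5,"dy": -1.6,"dz": 15.5,"spin": 0,"grip": 0},{"dx": 6.5,"dy": -1.6,"dz": 19,"spin": 0,"grip": 0},{"dx": 6.5,"dy": -1.6,"dz": 22,"spin": 0,"grip": 0},{"dx": 6.5,"dy": -1.6,"dz": 22,"spin": 0,"grip": 0}]'

```text
time_s: 17.48
tcp_pos: [0.6346, 0.1408, 0.3174]
eef_rot: [179.7, 0.5, 166.0]
contact_force: [0.7, 0.2, 1.2]
gripper_width: 0.0007
```

```bash
python3 lev.py
python3 - <<'E'
import cv2
cv2.imwrite("pics/w9.png",cv2.imread("pics/w3.png"))
E
```

```text
[-0.1036271  -0.00180226  0.31742339] [0.70934345 0.15984053 1.2321569 ]
0.83 [203.3, 1.5, 225.2, 50.5]
0.27 [190.4, 266.8, 223.9, 304.5]
0.75 [ 109. -124.  188.  -32.]
0.8 [ 113. -134.  190.  -42.]
0.85 [ 117. -143.  192.  -52.]
0.9 [ 121. -151.  195.  -61.]
0.95 [ 126. -157.  197.  -69.]
1.0 [ 131. -163.  199.  -77.]
1.05 [ 136. -167.  202.  -84.]
```

View pics/w9.png

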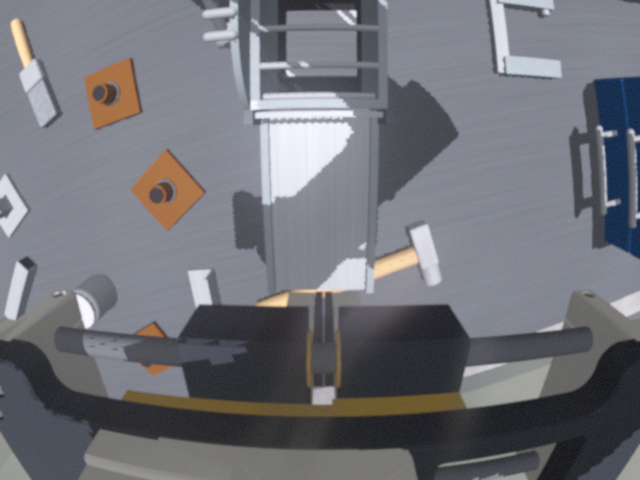

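The apron is empty and nothing on the bench has moved. The lever is out of this view, so I'll check it in the fixed cameras.

Run:
```python
from h import *
h=np.load("h.npy")
for c in("top","scene"):
    cv2.imwrite(f"pics/{c}9.png",r.capture(c))
    for m in r.cut_out("grip",c)[:1]+r.cut_out("lever",c)[:1]: print(c,round(m["p"],2),m["extent"])
    for v in(.85,.9,.95,1.,1.05):
        l=.6-v;P=[[.08-np.sin(l)*rr+np.cos(l)*w,.092+y,.11+np.cos(l)*rr+np.sin(l)*w] for rr in(.155,.205) for w in(-.015,.015) for y in(-.012,.012)]
        q=proj(c,toworld(h,P));print(v,np.round(np.r_[q.min(0),q.max(0)],1))
a=cv2.resize(cv2.imread("pics/scene9.png")[185:285,330:450],(600,500),interpolation=2);b=cv2.resize(cv2.imread("pics/top9.png")[250:400,210:300],(200,333))
cv2.imwrite("pics/z.png",np.hstack([a,np.vstack([b,np.zeros((167,200,3),np.uint8)])]))
```

```text
top 0.84 [253.1, 301.5, 276.8, 353.2]
top 0.72 [250.7, 304.6, 275.0, 350.4]
0.85 [250.6 321.7 268.4 345.7]
0.9 [249.7 325.3 267.6 350.2]
0.95 [248.8 328.9 266.8 354.7]
1.0 [248.  332.3 266.1 359. ]
1.05 [247.2 335.7 265.3 363.1]
scene 0.94 [387.9, 195.5, 416.2, 238.2]
scene 0.64 [385.5, 192.0, 415.6, 237.2]
0.85 [390.7 192.3 410.6 213.6]
0.9 [393.2 192.2 413.7 213.5]
0.95 [395.6 192.2 416.6 213.9]
1.0 [398.  192.4 419.4 214.3]
1.05 [400.3 192.7 422.1 214.9]
```

View pics/z.png

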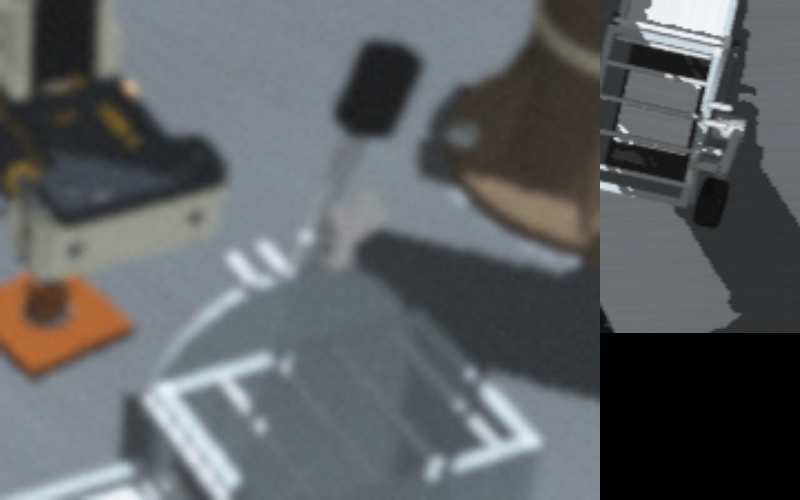

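The paddle's centre agrees with the lever at about 0.94–0.95 in both views. Handing in.

```bash
python3 -c "
from plant import r
print(r.close_job(), r.get_state()['time_s'])"
```

```text
the job is handed in; nothing more can be done
the job is handed in; nothing more can be done
```

The job is done and handed in after about 18 s of the 72 s allowed. I pushed the lever into the marked notch with closed fingers and set the round-stub foot on the apron. Then I pushed it from behind through the flap until it dropped into the bin.

**Lever:** it stands at about 0.94–0.95 rad, measured in both fixed cameras; the notch is at 0.95. It could no longer be checked in the last wrist view, where it was out of frame.

**Foot:** it lies on the bin floor and the apron is empty. It did not tip while the fingers pressed on its rear edge (about 8 N upward on the tool); it fell once I backed off about 1 cm.

**Flap:** it hung shut in the wrist picture taken right after the drop. I did not look at it again from another view.

**Other things on the bench:** the things in view in the last wrist picture looked unmoved, judged by eye. The square-stub foot was only partly in view, and I did not measure any of them again.

**Hatch position:** my first fit was about 3 mm off sideways compared with the closer wrist view, and I corrected for that before setting the foot down.

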